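# Test brass rail sleeves on a slanted gauge pin and sort them

### The arm

A 6-joint arm with a two-finger parallel gripper is mounted at the origin on a cart in front of the work surface, level with it; the furniture and walls round the work are solid. World frame = base frame: x ahead of the robot, y to its left, z up, the work surface at z = 0. Lengths are in m, angles in degrees, forces in N, time in s.
With the tool pointing down it reaches from about 0.3 to 0.775 m from the base axis. Payload 14.6 kg.
Tool frame: the origin (TCP) lies where the fingers leave the gripper's body, on its centre line; the fingertips stand 73 mm ahead of it and the grasp point (between the pads) lies 54 mm ahead of it; z points along the fingers, y is the line along which they close (so a half turn about z gives the same grasp; the last joint's range is limited). The gripper opens to 85 mm and grips with 20 to 120 N. Pads are 22 mm wide; open, the fingers measure 114 mm over their backs; the gripper's body (76 mm by 85 mm) begins 54 mm behind the grasp point. The pads swing forward as they close: fully open they stand 13 mm farther back than shut.
Start: joints at [-69.362, 17.183, 87.147, -0, 75.671, -3.816], TCP at [0.228, -0.501, 0.304] pointing down, gripper open.
Joint ranges: [-173.82, 173.82], [-45.26, 126.66], [13.44, 144.39], [-59.66, 239.66], [0, 175.72], [-146.38, 146.38]. Speed limits (degrees/s): [127.2, 127.2, 147.25, 180, 180, 180].

### API

Orientations are given as a 3x3 rotation matrix whose columns are the frame's x, y, z axes.
In Python, from cell import manip, imaging, workorder gives the robot as it stands.
- The arm moves only by the tool jog_arm, never from a script. Its arguments are lists of equal length, an entry for each row: "dp": the shift along the world's x, y, z as a fraction of full scale, a list of three; "rot": the turn, a rotation vector about the world's x, y, z as a fraction of full scale, a list of three; "jaw": the closure, from -1 (fully open) to 1 (shut). A call has 1 to 5 rows; each row is the pose to reach, as a shift and turn from the pose commanded when the call began, turning the shorter way round; what a row does not reach only later rows make up. Full scale, the value 1, is 1 m for a shift and pi rad for a turn. A row lasts 1/8 s, in which the tool goes at most 62.5 mm and 10.7 degrees, less where a joint would pass 70% of its speed; a pose out of reach is approached as far as the arm can. A call with a number of a shift or a turn outside -1 to 1 is refused whole. A call with a gripper value outside its range is refused whole. The fingers move at their own pace and stop on an object; "force" is the grip in N (left out, the last holds). Time passes only in rows, so rows that repeat a pose let the fingers close. It gives the time, the measured TCP pose, the force, the opening and the grip force at its end, in the units of the state.
- manip.get_state(): the state, without advancing time (a new reading comes with each control period).
- imaging.grab_frame(name): name is "scene" or "top" or "wrist"; returns a dict with "pixels" (420x560x3 uint8, red, green, blue), "camera_matrix" (3x3 intrinsics, pixels), "R" (3x3) and "t" (3): a world point X has camera coordinates R X + t. Camera axes: x right, y down, z forward; pixel columns grow to the right and rows downward; lengths in m; the calibration is good to about 2 mm. A picture is of the moment at which its call begins. There is no depth.
- workorder.close_job(): hands the job in; it is judged then, once.
The state is a dict: "t": time; "joints": joint angles; "qd": joint speeds; "joint_efforts": joint torques, N m; "eef_pos": TCP position; "tcp_rot": TCP orientation; "ft_force": force on the tool from outside, world axes, zero at the start; "moment": the same for the moment, N m; "opening": opening from 0.0 (shut) to 1.0 (fully open); "gripper_force": force on a finger pad.
Only numpy, scipy, OpenCV 4.12 (cv2) and the standard library are available. Lean on these libraries where they do the work, as an engineer would, in place of code of your own. Each camera call takes 0.05 s, during which the arm holds its last target. There are 200 camera calls.

### The job

One of the two look-alike brass rail sleeves fits the steel gauge pin, the other is too tight inside. Slide one of them squarely onto the slanted pin as far as it will go, without forcing it, to find out which it is; then take it off and stand the sleeve that fits upright on the wooden board that has the corkscrew on it and the tight one upright on the square slate coaster, each with its whole foot on it. Leave the other things where they are.

Things in the scene. Friction and masses are not known exactly. Their poses are not given: they have to be found in the camera images.
- sleeve_1: upright open brass tube, 160 g, 46 mm outside, 90 mm long, both ends alike; one of two look-alikes. Both have 34 mm mouths. One is 34 mm right through; the other narrows to 26 mm from 18 mm inside each mouth, so cannot pass the 30 mm pin. Which is which is not told. Origin: centre of the lower end; z up along the tube (top at +90 mm)
- sleeve_2: upright open brass tube, 160 g, 46 mm outside, 90 mm long, both ends alike; one of two look-alikes. Both have 34 mm mouths. One is 34 mm right through; the other narrows to 26 mm from 18 mm inside each mouth, so cannot pass the 30 mm pin. Which is which is not told. Origin: centre of the lower end; z up along the tube (top at +90 mm)
- gauge_pin: rigid fixed steel pin, 30 mm diameter, 70 mm long above a 56 mm flange; leans 35 deg from vertical, tip toward the robot. Origin: centre of the flange face, 60 mm above the worktop; z along the pin to its tip, y level. Last 12 mm taper to 16 mm. A sleeve that fits slides on until its end meets the flange (z = 0); the tight one stops with its end about 43 mm above it
- gauge_stand: fixed dark wooden stand of the pin: foot 150 x 90 x 14 mm, reaching 45 mm in front of (-x) and 105 mm behind its origin, with a sloping block up to the flange. Origin on the worktop, straight below the centre of the flange face; the pin leans toward the stand's -x
- board: wooden chopping board 280 x 200 mm, fixed, lying flat; for the sleeve that fits. Origin: centre of its underside; x along its 280 mm, its top at z = +17 mm. A corkscrew lies across its far end
- coaster: dark square slate coaster 95 x 95 mm, fixed, lying flat; for the tight sleeve. Origin: centre of its underside, its top at z = +8 mm
- corkscrew: folded black corkscrew 110 x 21 x 14 mm lying on the board's far end, bystander; origin at the centre of its underside
- lemon: lemon 71 x 53 x 51 mm, bystander on the worktop; origin at its underside
- jigger: brass double-cone jigger, 43 mm wide, 86 mm tall, bystander; origin at its underside
- tumbler: clear cut-glass tumbler, 69 mm wide, 88 mm tall, bystander behind the stand; origin at its underside
Mind the look-alikes: they are no part of the job. What is shaped like the sleeve_1 but purple is not meant.

How it is judged (in metres and radians):
On the way:
1. one of the sleeves is slid squarely onto the gauge pin as far as it goes: the one that fits to within 8 mm of the flange, or the tight one until it stops (((x of sleeve_1 in the frame of gauge_pin between -0.004 and 0.004 m and y of sleeve_1 in the frame of gauge_pin between -0.004 and 0.004 m and z of sleeve_1 in the frame of gauge_pin between -0.004 and 0.008 m and angle between the z axis of sleeve_1 and the z axis of gauge_pin, either way round below 0.1 rad) or (x of sleeve_2 in the frame of gauge_pin between -0.004 and 0.004 m and y of sleeve_2 in the frame of gauge_pin between -0.004 and 0.004 m and z of sleeve_2 in the frame of gauge_pin between 0.036 and 0.05 m and angle between the z axis of sleeve_2 and the z axis of gauge_pin, either way round below 0.1 rad))), for 0.2 s.
At the end, for the whole second after the job is handed in: The sleeve that slides fully onto the pin stands upright, released and at rest on the wooden board (its axis at least 20 mm inside the board's edges), and the tight sleeve stands upright, released and at rest on the slate coaster (its axis within 33 mm of the middle along each side) (x of sleeve_1 in the frame of board between -0.12 and 0.12 m and y of sleeve_1 in the frame of board between -0.08 and 0.08 m and z of sleeve_1 in the frame of board between 0.012 and 0.022 m and angle between each of sleeve_1, sleeve_2's own z axis and vertical below 0.1 rad and linear speed of each of sleeve_1, sleeve_2 below 0.02 m/s and angular speed of each of sleeve_1, sleeve_2 below 0.2 rad/s and x of sleeve_2 in the frame of coaster between -0.033 and 0.033 m and y of sleeve_2 in the frame of coaster between -0.033 and 0.033 m and z of sleeve_2 in the frame of coaster between 0.003 and 0.013 m); the robot touches nothing.
It fails at once if the corkscrew, lemon, jigger or tumbler is moved by more than 30 mm (distance of any of corkscrew, lemon, jigger, tumbler from where it was at the start of the episode above 0.03 m).
It fails at once if a sleeve is forced onto the gauge with more than 60 N (contact force between any of sleeve_1, sleeve_2 and gauge_pin above 60 N).
It also fails if it takes over 54 s, if anything falls off the work surface, if the arm or the gripper's body presses on something with over 40 N, if the wrist force passes 120 N, or if a joint passes its speed limit or range.

## Working session

There is one attempt and no reset: what is moved stays moved. The work goes in short steps, Python scripts to look and compute and a tool call to move; the robot and the scene stay as the last step left them, time stands still between calls to the robot, and variables do not carry over. Pictures are saved under pics/ and viewed, at most 10 in all, crops included, and the job is handed in when it is done.

Besides the shell and the picture viewer there is one more tool, called after "Emit:" as name(argument=value, ...) on one line, values as JSON. jog_arm: Moves the arm, as the interface text tells. Shift numbers are shares of 1 m and turn numbers shares of pi rad, none past 1 either way. Its arguments: {"type":"object","properties":{"dp":{"type":"array","items":{"type":"array","items":{"type":"number","minimum":-1,"maximum":1}}},"rot":{"type":"array","items":{"type":"array","items":{"type":"number","minimum":-1,"maximum":1}}},"jaw":{"type":"array","items":{"type":"number"}},"force":{"type":"number"}},"required":["dp","rot","jaw"]}

```bash
mkdir -p pics; cat > h.py <<'E'
import numpy as np, cv2
from cell import manip, imaging, workorder
def grab(n,f):
    d=imaging.grab_frame(n); cv2.imwrite('pics/'+f+'.png',d['pixels'][:,:,::-1]); np.savez('pics/'+f+'.npz',**d); return d
def load(f): return dict(np.load('pics/'+f+'.npz'))
def ray(d,u,v):
    r=d['R'].T@np.linalg.inv(d['camera_matrix'])@np.array([u,v,1.]); return -d['R'].T@d['t'], r/np.linalg.norm(r)
def plane(d,u,v,z):
    c,r=ray(d,u,v); return c+r*(z-c[2])/r[2]
def proj(d,X):
    p=d['camera_matrix']@(d['R']@np.array(X,float)+d['t']); return p[:2]/p[2]
def tri(*a):
    A=np.zeros((3,3));b=np.zeros(3)
    for d,u,v in a:
        c,r=ray(d,u,v);P=np.eye(3)-np.outer(r,r);A+=P;b+=P@c
    return np.linalg.solve(A,b)
E
python3 - <<'E'
from h import *
ds=[grab(n,n+'0') for n in('scene','top','wrist')]
for d in ds: print(-d['R'].T@d['t'], d['R'][2])
s=manip.get_state();print(s)
cv2.imwrite('pics/a.png',np.vstack([ds[0]['pixels'],ds[1]['pixels']])[:,:,::-1])
E
```

```text
[-0.9141847  -0.50741504  0.98833445] [ 0.8281621   0.26244163 -0.49524935]
[ 0.41696297 -0.02591732  1.31343343] [ 0.1288372  -0.00942392 -0.99162098]
[ 0.29858497 -0.46917469  0.37344824] [-0.27707202 -0.12605535 -0.95254456]
{'t': 0.15, 'joints': array([-6.93627062e+01,  1.72084564e+01,  8.71716698e+01,  1.03251201e-03,
        7.56712419e+01, -3.81465331e+00]), 'qd': array([ 0.10013542, -0.08873124, -0.09459894,  0.09248796,  0.07106711,
       -0.0898241 ]), 'joint_efforts': array([-6.70344780e-04, -5.43671429e+01, -3.61884248e+01, -2.74553781e-05,
        3.20953419e-03,  4.36257119e-05]), 'eef_pos': array([ 0.22763223, -0.50055812,  0.30345368]), 'tcp_rot': array([[ 9.10310607e-01,  4.13925728e-01, -2.99647498e-04],
       [ 4.13925830e-01, -9.10310218e-01,  8.45165646e-04],
       [ 7.70636261e-05, -8.93395092e-04, -9.99999598e-01]]), 'ft_force': array([-0.77198102,  1.20144398,  0.07880589]), 'moment': array([-0.00293293, -0.05334068, -0.00716257]), 'gripper_force': 0.0, 'opening': 1.00462839750577}
```

View pics/scene0.png

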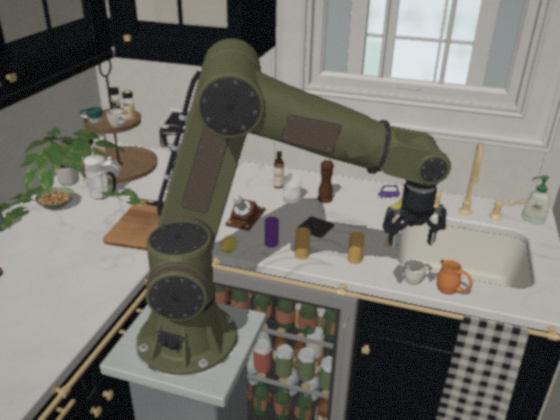

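View pics/top0.png

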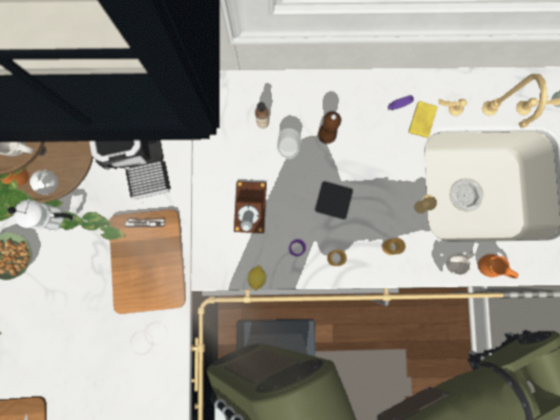

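The scene view shows the sleeves at about (302,243) and (356,248), the purple decoy at (271,232) and the pin stand at (243,212). In the top view the sleeves are at about (337,257) and (393,246), the pin at (248,215), the coaster at (334,200), the board at (147,262), the jigger at (426,204) and the lemon at (257,277).

```bash
python3 - <<'E'
from h import *
d=load('top0');im=d['pixels']
cv2.imwrite('pics/c1.png',cv2.resize(im[160:300,220:420],None,fx=4,fy=4,interpolation=cv2.INTER_CUBIC)[:,:,::-1])
for n,u,v,z in [('s1',337,257,.09),('s2',393,246,.09),('jig',426,204,.08),('pur',297,247,.09),('coast',334,200,.008),('lemon',257,277,.03),('tumb',290,140,.08),('cork',145,222,.025),('b1',111,215,.017),('b2',179,209,.017),('b3',185,306,.017),('b4',117,313,.017),('st1',237,181,.014),('st2',266,181,.014),('st3',264,232,.014),('st4',234,232,.014)]:print(n,plane(d,u,v,z).round(3))
h=cv2.cvtColor(im,cv2.COLOR_RGB2HSV)
for m,nm in [(im.max(2)<45,'dark'),((h[...,0]<20)&(h[...,1]>110)&(h[...,2]>60),'wood')]:
    c,_=cv2.findContours(m.astype('uint8'),cv2.RETR_EXTERNAL,2)
    for k in c:
        if cv2.contourArea(k)>150:
            r=cv2.minAreaRect(k); print(nm,np.round(r[0]),np.round(r[1]),round(r[2]))
E
```

```text
s1 [ 0.437 -0.178  0.09 ]
s2 [ 0.464 -0.329  0.09 ]
jig [ 0.577 -0.427  0.08 ]
pur [ 0.465 -0.071  0.09 ]
coast [ 0.602 -0.184  0.008]
lemon [0.386 0.04  0.03 ]
tumb [ 0.763 -0.058  0.08 ]
cork [0.545 0.356 0.025]
b1 [0.567 0.455 0.017]
b2 [0.582 0.262 0.017]
b3 [0.309 0.241 0.017]
b4 [0.293 0.43  0.017]
st1 [0.661 0.096 0.014]
st2 [0.66  0.012 0.014]
st3 [0.512 0.019 0.014]
st4 [0.514 0.105 0.014]
dark [210. 384.] [13. 71.] 0
dark [514. 354.] [40. 85.] 61
dark [334. 200.] [29. 29.] 14
dark [109.  80.] [159. 218.] 90
wood [ 22. 408.] [22. 45.] 90
wood [365. 347.] [ 95. 212.] 89
wood [433. 291.] [ 5. 65.] 89
wood [498. 266.] [39. 21.] 2
wood [ 14. 257.] [34. 28.] 90
wood [393. 246.] [14. 20.] 90
wood [144. 273.] [73. 67.] 84
wood [161. 225.] [29. 35.] 85
wood [250. 207.] [28. 49.] 3
wood [ 16. 179.] [16. 28.] 78
wood [329. 128.] [15. 29.] 18
```

View pics/c1.png

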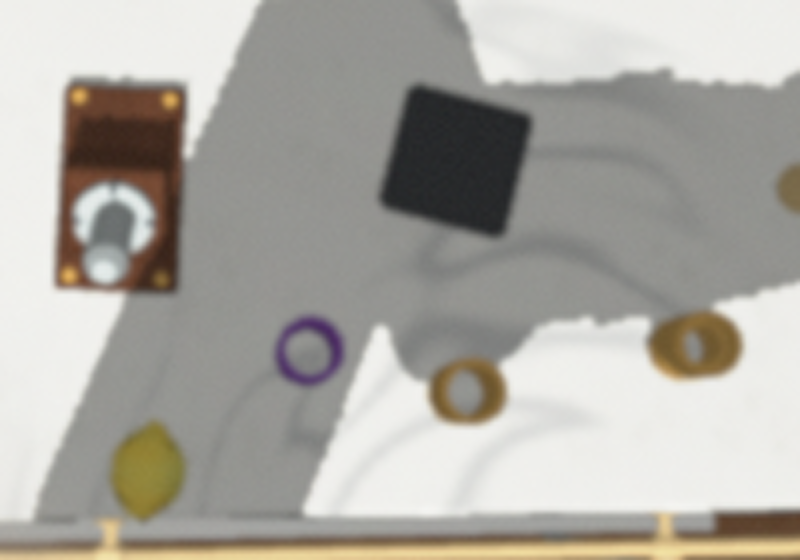

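The crop shows the pin tip at about (105,265) and the flange at (113,218). The sleeve rings are at (467,390) and (695,345), and the coaster is rotated about 14°. Next I'll look from nearer with the wrist camera.

Emit:
jog_arm(dp=[[0.1,0.13,0.02],[0.19,0.25,0.04],[0.19,0.25,0.04],[0.19,0.25,0.04],[0.19,0.25,0.04]], rot=[[0,0,-0.07],[0,0,-0.1358],[0,0,-0.1358],[0,0,-0.1358],[0,0,-0.1358]], jaw=[-1,-1,-1,-1,-1])

```text
t: 0.78
eef_pos: [0.4114, -0.2582, 0.3426]
tcp_rot: [[1.0, -0.0, -0.0], [-0.0, -1.0, 0.0], [-0.0, -0.0, -1.0]]
ft_force: [1.2, -0.5, 0.6]
opening: 1.0
gripper_force: 0.0
```

Emit:
jog_arm(dp=[[0,0,0],[0,0,0],[0,0,0]], rot=[[0,0,0],[0,0,0],[0,0,0]], jaw=[-1,-1,-1])

```text
t: 1.15
eef_pos: [0.41, -0.2609, 0.3421]
tcp_rot: [[1.0, -0.002, -0.001], [-0.002, -1.0, 0.0], [-0.001, -0.0, -1.0]]
ft_force: [-0.1, 0.3, 0.3]
opening: 1.0
gripper_force: 0.0
```

```bash
python3 - <<'E'
from h import *
d=grab('wrist','w1');s=manip.get_state();print(s['eef_pos'],s['tcp_rot'].round(3),s['joints'].round(0))
E
```

```text
[ 0.40999233 -0.26095212  0.34210658] [[ 1.    -0.002 -0.   ]
 [-0.002 -1.     0.   ]
 [-0.    -0.    -1.   ]] [-37.   7.  94.  -0.  79.  53.]
```

Emit:
jog_arm(dp=[[0.02,0.06,0.02],[0.04,0.12,0.04],[0.06,0.18,0.06],[0.08,0.26,0.06],[0.08,0.26,0.06]], rot=[[0,0,0],[0,0,0],[0,0,0],[0,0,0],[0,0,0]], jaw=[-1,-1,-1,-1,-1])

```text
t: 1.82
eef_pos: [0.4909, 0.0016, 0.4025]
tcp_rot: [[1.0, 0.001, 0.0], [0.001, -1.0, 0.0], [0.0, -0.0, -1.0]]
ft_force: [0.3, 0.2, -1.1]
opening: 1.0
gripper_force: 0.0
```

Emit:
jog_arm(dp=[[0,0,0],[0,0,0],[0,0,0]], rot=[[0,0,0],[0,0,0],[0,0,0]], jaw=[-1,-1,-1])

```text
t: 2.2
eef_pos: [0.4905, -0.0012, 0.4023]
tcp_rot: [[1.0, -0.002, -0.0], [-0.002, -1.0, -0.0], [-0.0, 0.0, -1.0]]
ft_force: [-0.4, 0.1, -0.1]
opening: 1.003
gripper_force: 0.0
```

```bash
python3 - <<'E'
from h import *
d=grab('wrist','w2');s=manip.get_state();print(s['eef_pos'],s['tcp_rot'].round(3),s['joints'].round(0))
a=load('w1')['pixels'];b=d['pixels']
cv2.imwrite('pics/w12.png',cv2.resize(np.vstack([a,b]),None,fx=.714,fy=.714,interpolation=cv2.INTER_AREA)[:,:,::-1])
E
```

```text
[ 0.49047372 -0.00110455  0.40235897] [[ 1.    -0.002 -0.   ]
 [-0.002 -1.    -0.   ]
 [-0.     0.    -1.   ]] [-4.  6. 87. -0. 86. 86.]
```

View pics/w12.png

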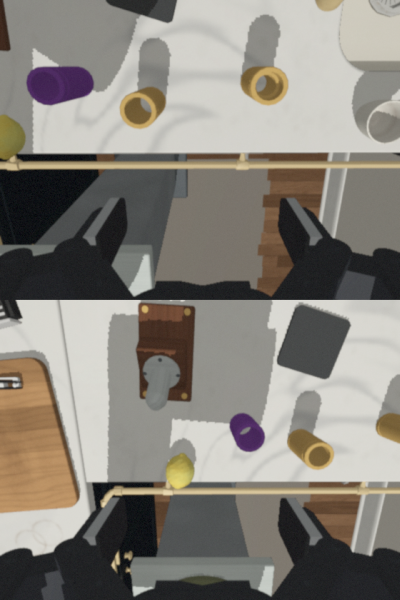

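The upper half (w1) shows s1's ring near (140,108) and s2's near (267,86). The lower half (w2) shows the pin tip near (157,400), the flange at (160,372) and the coaster at (313,341). I'll enlarge both for exact pixels.

```bash
python3 - <<'E'
from h import *
a=load('w1')['pixels'];b=load('w2')['pixels']
A=cv2.resize(a[80:190,150:420],(797,325),interpolation=cv2.INTER_CUBIC)  # x2.952
B=cv2.resize(b[0:160,150:510],(610,271),interpolation=cv2.INTER_CUBIC) #1.694
B=cv2.copyMakeBorder(B,0,0,0,187,cv2.BORDER_CONSTANT)
cv2.imwrite('pics/c2.png',np.vstack([A,B])[:,:,::-1])
E
```

```text
(no output)
```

View pics/c2.png

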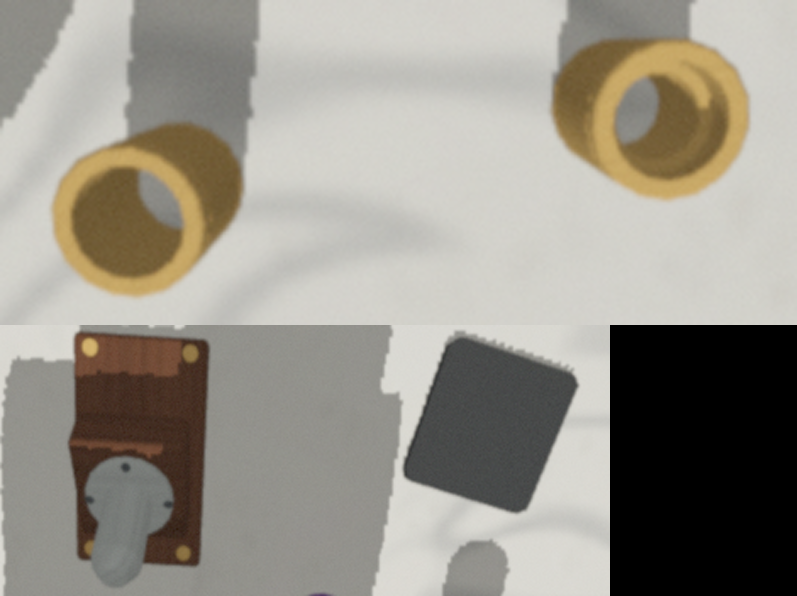

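The crop settles it: the right sleeve (s2) has an inner step, so it looks like the tight one, while the left one (s1) is smooth. I'll gauge s2 and expect it to stop at about 43 mm. The s2 ring centre is at crop (671,118), the s1 ring at (128,221), and the flange ellipse at (129,496).

```bash
python3 - <<'E'
from h import *
d1=load('w1');d2=load('w2');dt=load('top0')
A=lambda x,y:(150+x/2.952,80+y/2.952)
B=lambda x,y:(150+x/1.694,(y-325)/1.694)
print('s2',plane(d1,*A(671,118),.09),'s1',plane(d1,*A(128,221),.09))
print('flange',plane(d2,*B(128.5,496),.06))
for p in [(75,334),(208,342),(200,566),(79,558)]:print('st',plane(d2,*B(*p),.014).round(4))
for p in [(455,337),(577,377),(523,512),(404,473)]:print('co',plane(d2,*B(*p),.008).round(4))
# top view: flange & tip; crop x4 offset 220,160
C=lambda x,y:(220+x/4,160+y/4)
print('flange top',plane(dt,*C(114,217),.06)); print('tip top', plane(dt,*C(105,267),.06+.07*np.cos(np.radians(35))))
print('s1 top',plane(dt,*C(467,390),.09),'pix height?')
O=plane(d2,*B(128.5,496),.06)
for yaw in(-2,-4,-6):
    y=np.radians(yaw);a=np.array([-np.sin(.611)*np.cos(y),-np.sin(.611)*np.sin(y),np.cos(.611)])
    p=proj(d2,O+.07*a);print(yaw,(p[0]-150)*1.694,p[1]*1.694+325)
E
```

```text
s2 [ 0.46527174 -0.34224949  0.09      ] s1 [ 0.43575094 -0.18300469  0.09      ]
flange [0.55981148 0.05925372 0.06      ]
st [0.6608 0.0961 0.014 ]
st [0.656  0.0089 0.014 ]
st [0.5097 0.0164 0.014 ]
st [0.5157 0.1042 0.014 ]
co [ 0.6598 -0.1555  0.008 ]
co [ 0.6355 -0.2409  0.008 ]
co [ 0.5471 -0.2169  0.008 ]
co [ 0.5739 -0.1288  0.008 ]
flange top [0.55863782 0.0601348  0.06      ]
tip top [0.51915558 0.0623173  0.11734064]
s1 top [ 0.43537502 -0.17686022  0.09      ] pix height?
-2 114.5884875813611 572.0447764600912
-4 112.11162484391551 571.920232651028
-6 109.63538591125467 571.7090652801996
```

Emit:
jog_arm(dp=[[0,-0.06,-0.02],[-0.01,-0.12,-0.04],[-0.02,-0.18,-0.06],[-0.02,-0.24,-0.08],[-0.025,-0.3,-0.09]], rot=[[0,0,0],[0,0,0],[0,0,0],[0,0,0],[0,0,0]], jaw=[-1,-1,-1,-1,-1])

```text
t: 2.88
eef_pos: [0.4648, -0.2996, 0.312]
tcp_rot: [[1.0, -0.001, -0.001], [-0.001, -1.0, 0.0], [-0.001, -0.0, -1.0]]
ft_force: [1.9, 0.7, -0.3]
opening: 1.0
gripper_force: 0.0
```

Emit:
jog_arm(dp=[[0,-0.04,-0.06],[0,-0.04,-0.07],[0,-0.04,-0.07],[0,-0.04,-0.07]], rot=[[0,0,0],[0,0,0],[0,0,0],[0,0,0]], jaw=[-1,-1,-1,-1])

```text
t: 3.38
eef_pos: [0.4664, -0.3366, 0.2448]
tcp_rot: [[1.0, 0.001, 0.002], [0.001, -1.0, -0.002], [0.002, 0.002, -1.0]]
ft_force: [-1.1, -0.1, -0.1]
opening: 1.004
gripper_force: 0.0
```

```bash
python3 - <<'E'
from h import *
d=grab('wrist','w3');s=manip.get_state();print(s['eef_pos'],s['tcp_rot'].round(3))
h=cv2.cvtColor(d['pixels'],cv2.COLOR_RGB2HSV)
print(proj(d,[.465,-.342,.09]))
im=d['pixels'].copy()
for r,z in((.023,.09),(.017,.09),(.023,0)):
    P=np.array([proj(d,[.4653+r*np.cos(t),-.3422+r*np.sin(t),z]) for t in np.linspace(0,6.3,40)])
    cv2.polylines(im,[P.round().astype(int)],True,(0,255,0),1)
cv2.imwrite('pics/w3b.png',im[:,:,::-1])
E
```

```text
[ 0.46641424 -0.33658423  0.24486296] [[ 1.     0.001  0.002]
 [ 0.001 -1.    -0.002]
 [ 0.002  0.002 -1.   ]]
[289.751031   221.31017179]
```

View pics/w3b.png

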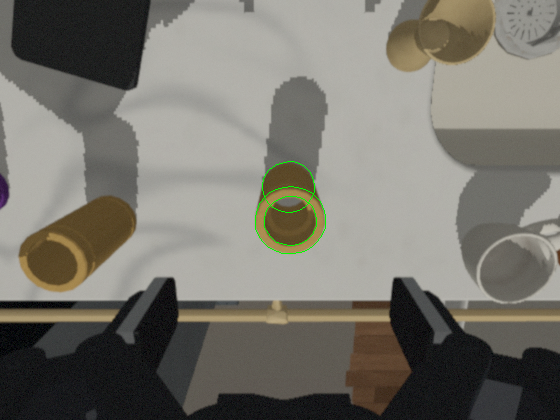

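The overlay matches the s2 ring at (290,221) to about 1 mm. I'll descend and grip.

Emit:
jog_arm(dp=[[-0.001,-0.0056,-0.03],[-0.001,-0.0056,-0.07],[-0.001,-0.0056,-0.11],[-0.001,-0.0056,-0.126],[-0.001,-0.0056,-0.126]], rot=[[0,0,0],[0,0,0],[0,0,0],[0,0,0],[0,0,0]], jaw=[-1,-1,-1,-1,-1])

```text
t: 4.05
eef_pos: [0.4652, -0.3425, 0.1175]
tcp_rot: [[1.0, 0.001, 0.0], [0.001, -1.0, -0.0], [0.0, 0.0, -1.0]]
ft_force: [0.1, 0.1, 0.8]
opening: 1.002
gripper_force: 0.0
```

Emit:
jog_arm(dp=[[0,0,0],[0,0,0],[0,0,0],[0,0,0],[0,0,0]], rot=[[0,0,0],[0,0,0],[0,0,0],[0,0,0],[0,0,0]], jaw=[1,1,1,1,1], force=50)

```text
t: 4.68
eef_pos: [0.4653, -0.343, 0.1183]
tcp_rot: [[1.0, 0.0, 0.002], [0.0, -1.0, -0.001], [0.002, 0.001, -1.0]]
ft_force: [-1.4, 1.7, 7.1]
opening: 0.534
gripper_force: 50.1
```

```bash
python3 - <<'E'
from h import *
s=manip.get_state();print(s['eef_pos'],s['tcp_rot'].round(4),s['gripper_force'],s['opening'])
E
```

```text
[ 0.46526787 -0.34303174  0.11833234] [[ 1.0e+00  2.0e-04  1.7e-03]
 [ 2.0e-04 -1.0e+00 -1.4e-03]
 [ 1.7e-03  1.4e-03 -1.0e+00]] 50.08783092722297 0.534115382552885
```

Emit:
jog_arm(dp=[[0,0,0.05],[0,0,0.1],[0,0.04,0.15],[-0.01,0.09,0.18],[-0.02,0.14,0.18]], rot=[[0,0,0],[0,0,0],[0,0,0],[0,0,0],[0,0,0]], jaw=[1,1,1,1,1])

```text
t: 5.3
eef_pos: [0.4447, -0.2015, 0.2996]
tcp_rot: [[1.0, -0.0, 0.004], [-0.0, -1.0, -0.002], [0.004, 0.002, -1.0]]
ft_force: [0.6, -0.5, -2.0]
opening: 0.533
gripper_force: 52.3
```

Emit:
jog_arm(dp=[[0,0.05,0],[0,0.1,0],[-0.01,0.15,0],[-0.01,0.2,0],[-0.01,0.2,0]], rot=[[-0.0014,-0.0486,-0.0043],[-0.0027,-0.0972,-0.0086],[-0.004,-0.1458,-0.0129],[-0.0054,-0.1944,-0.0172],[-0.0054,-0.1944,-0.0172]], jaw=[1,1,1,1,1])

```text
t: 5.92
eef_pos: [0.4337, -0.0, 0.297]
tcp_rot: [[0.817, -0.051, 0.574], [-0.042, -0.999, -0.029], [0.575, -0.0, -0.818]]
ft_force: [-0.5, 0.9, -1.7]
opening: 0.532
gripper_force: 52.3
```

Emit:
jog_arm(dp=[[0,0,0],[0,0,0]], rot=[[0,0,0],[0,0,0]], jaw=[1,1])

```text
t: 6.18
eef_pos: [0.4351, -0.0037, 0.297]
tcp_rot: [[0.818, -0.057, 0.572], [-0.047, -0.998, -0.033], [0.573, 0.0, -0.82]]
ft_force: [0.4, 0.4, -1.3]
opening: 0.535
gripper_force: 52.3
```

```bash
python3 - <<'E'
from h import *
s=manip.get_state();print(s['eef_pos'],s['tcp_rot'].round(4),s['joints'].round(),s['gripper_force'],s['opening'])
E
```

```text
[ 0.43508289 -0.00368326  0.29703421] [[ 8.182e-01 -5.710e-02  5.721e-01]
 [-4.660e-02 -9.984e-01 -3.290e-02]
 [ 5.730e-01  3.000e-04 -8.195e-01]] [ -6.  -9. 121.   3.  34.  86.] 52.31772216036916 0.5345608175217865
```

Emit:
jog_arm(dp=[[0,0.04,0],[-0.001,0.07,-0.02],[-0.001,0.07,-0.058],[-0.001,0.07,-0.058],[-0.001,0.07,-0.058]], rot=[[0,0,0],[0,0,0],[0,0,0],[0,0,0],[0,0,0]], jaw=[1,1,1,1,1])

```text
t: 6.8
eef_pos: [0.4345, 0.0666, 0.2401]
tcp_rot: [[0.817, -0.057, 0.573], [-0.047, -0.998, -0.033], [0.574, 0.0, -0.819]]
ft_force: [0.2, -1.2, -2.6]
opening: 0.53
gripper_force: 52.4
```

```bash
python3 - <<'E'
from h import *
d=grab('wrist','w4');dt=grab('top','t4');ds=grab('scene','s4');s=manip.get_state();T=s['eef_pos'];R=s['tcp_rot'];print(T,R[:,2])
O=np.array([.559,.0595,.06]);y=np.radians(-3.2);a=np.array([-np.sin(.611)*np.cos(y),-np.sin(.611)*np.sin(y),np.cos(.611)])
e1=np.array([-a[1],a[0],0]);e1/=np.linalg.norm(e1);e2=np.cross(a,e1)
S=T+.118*R[:,2]
f1,f2=R[:,0],R[:,1]
def draw(d,im):
    for c,r,u,v,col in((O,.028,e1,e2,(0,255,0)),(O+.07*a,.008,e1,e2,(0,255,0)),(O+.058*a,.015,e1,e2,(0,255,0)),(S,.023,f1,f2,(255,0,0)),(S-.09*R[:,2],.023,f1,f2,(255,0,0))):
        P=np.array([proj(d,c+r*(u*np.cos(t)+v*np.sin(t))) for t in np.linspace(0,6.3,50)])
        cv2.polylines(im,[(P*8).round().astype(int)],True,col,1,cv2.LINE_AA,3)
    return im
def crop(d,x0,y0,w,h,f):
    M=np.array([[f,0,-f*x0],[0,f,-f*y0],[0,0,1.]]);e=dict(d);e['camera_matrix']=M@d['camera_matrix']
    return draw(e,cv2.warpPerspective(d['pixels'],M,(int(w*f),int(h*f)),flags=cv2.INTER_CUBIC))
W=crop(d,0,0,560,420,.98)[:,:400]; W=crop(d,130,0,300,420,1.42)
p=proj(dt,O).astype(int);q=proj(ds,O).astype(int)
A=crop(dt,p[0]-40,p[1]-40,90,75,4);B=crop(ds,q[0]-45,q[1]-45,90,75,4)
V=np.vstack([A,B]);W=W[:596];V=cv2.copyMakeBorder(V,0,max(0,W.shape[0]-V.shape[0]),0,0,0)
W=cv2.copyMakeBorder(W,0,V.shape[0]-W.shape[0],0,0,0)
o=np.hstack([W,V]);print(o.shape);cv2.imwrite('pics/c4.png',o[:600,:800,::-1])
E
```

```text
[0.43434193 0.06684944 0.24024041] [ 0.57435768 -0.03236768 -0.8179643 ]
(600, 786, 3)
```

View pics/c4.png

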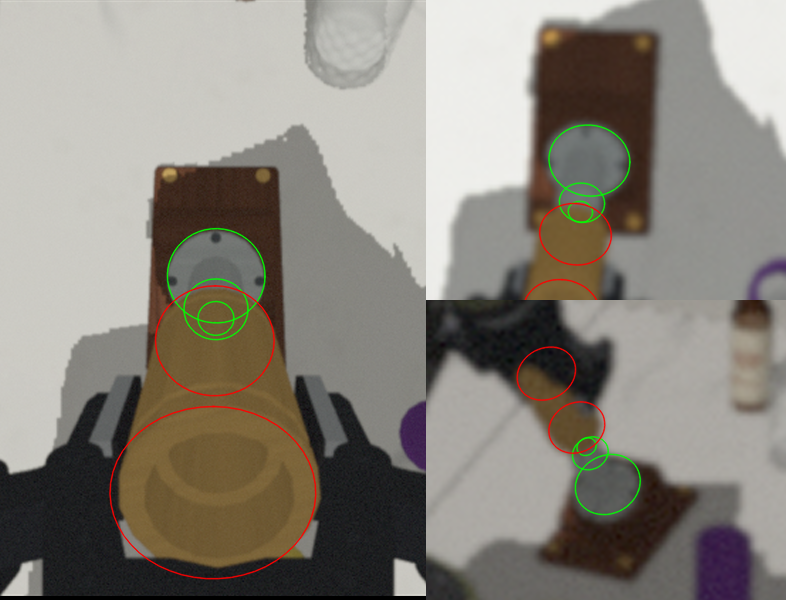

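The overlay agrees with the images. The pin's flange at (216,278) is about 1.5 mm lower than drawn, and the sleeve is coaxial within about 1 mm. I'll advance slowly with a small lateral correction.

Emit:
jog_arm(dp=[[0.003,0,-0.008],[0.008,-0.001,-0.015],[0.013,-0.001,-0.0225],[0.013,-0.001,-0.0225]], rot=[[0,0,0],[0,0,0],[0,0,0],[0,0,0]], jaw=[1,1,1,1])

```text
t: 7.45
eef_pos: [0.4469, 0.0662, 0.2155]
tcp_rot: [[0.819, -0.056, 0.571], [-0.046, -0.998, -0.032], [0.572, 0.0, -0.82]]
ft_force: [0.2, -0.1, -1.6]
opening: 0.535
gripper_force: 52.4
```

Emit:
jog_arm(dp=[[0.003,0,-0.0041],[0.006,-0.0003,-0.0082],[0.009,-0.0005,-0.0123],[0.0115,-0.0006,-0.0164],[0.0115,-0.0006,-0.0164]], rot=[[0,0,0],[0,0,0],[0,0,0],[0,0,0],[0,0,0]], jaw=[1,1,1,1,1])

```text
t: 8.07
eef_pos: [0.4583, 0.0657, 0.1996]
tcp_rot: [[0.818, -0.056, 0.572], [-0.045, -0.998, -0.032], [0.573, 0.0, -0.82]]
ft_force: [0.2, 0.1, -1.8]
opening: 0.532
gripper_force: 52.4
```

```bash
cat > chk.py <<'E'
from h import *
s=manip.get_state();T=s['eef_pos'];R=s['tcp_rot']
O=np.array([.5575,.0595,.06]);y=np.radians(-3.2);a=np.array([-np.sin(.611)*np.cos(y),-np.sin(.611)*np.sin(y),np.cos(.611)])
S=T+.118*R[:,2]-O;f=s['ft_force']
print('z',S@a,'lat',(S-S@a*a).round(4),'Fax',f@a,'Flat',(f-f@a*a).round(1),'M',s['moment'].round(2),'ang',np.degrees(np.arccos(-R[:,2]@a)))
E
python3 chk.py
```

```text
z 0.05334522263067765 lat [-0.0011  0.0007 -0.0008] Fax -1.5616478226368011 Flat [-0.7  0.2 -0.5] M [ 0.04  0.42 -0.03] ang 0.04385378560083119
```

Emit:
jog_arm(dp=[[0.0011,0,-0.0016],[0.0023,-0.0001,-0.0033],[0.0034,-0.0002,-0.0049],[0.0034,-0.0002,-0.0049]], rot=[[0,0,0],[0,0,0],[0,0,0],[0,0,0]], jaw=[1,1,1,1])

```text
t: 8.57
eef_pos: [0.4617, 0.0655, 0.195]
tcp_rot: [[0.818, -0.056, 0.573], [-0.046, -0.998, -0.032], [0.573, 0.0, -0.819]]
ft_force: [-0.4, 0.7, -2.6]
opening: 0.532
gripper_force: 52.4
```

Emit:
jog_arm(dp=[[0.0006,0,-0.0008],[0.0011,0,-0.0016],[0.0011,0,-0.0016]], rot=[[0,0,0],[0,0,0],[0,0,0]], jaw=[1,1,1])

```text
t: 8.95
eef_pos: [0.4628, 0.0655, 0.1934]
tcp_rot: [[0.818, -0.056, 0.573], [-0.046, -0.998, -0.032], [0.573, 0.0, -0.819]]
ft_force: [-0.1, -0.3, -2.1]
opening: 0.532
gripper_force: 52.4
```

```bash
python3 chk.py
```

```text
z 0.0457133155524468 lat [-0.0009  0.0008 -0.0007] Fax -1.7111121603423423 Flat [-1.  -0.2 -0.7] M [0.08 0.49 0.  ] ang 0.014545241339405648
```

Creep on in 1 mm steps until it touches.

Emit:
jog_arm(dp=[[0.0006,0,-0.0008],[0.0006,0,-0.0008]], rot=[[0,0,0],[0,0,0]], jaw=[1,1])

```text
t: 9.2
eef_pos: [0.4635, 0.0655, 0.1928]
tcp_rot: [[0.818, -0.056, 0.573], [-0.046, -0.998, -0.032], [0.574, -0.0, -0.819]]
ft_force: [0.6, 0.7, -1.1]
opening: 0.535
gripper_force: 52.5
```

Emit:
jog_arm(dp=[[0.0006,0,-0.0008],[0.0006,0,-0.0008]], rot=[[0,0,0],[0,0,0]], jaw=[1,1])

```text
t: 9.45
eef_pos: [0.4642, 0.0655, 0.1921]
tcp_rot: [[0.817, -0.056, 0.573], [-0.046, -0.998, -0.032], [0.574, -0.0, -0.819]]
ft_force: [0.6, -0.6, 0.4]
opening: 0.534
gripper_force: 52.6
```

Emit:
jog_arm(dp=[[0.0006,0,-0.0008],[0.0006,0,-0.0008]], rot=[[0,0,0],[0,0,0]], jaw=[1,1])

```text
t: 9.7
eef_pos: [0.4648, 0.0655, 0.1916]
tcp_rot: [[0.817, -0.056, 0.574], [-0.045, -0.998, -0.032], [0.574, 0.0, -0.819]]
ft_force: [-6.5, -0.9, 8.2]
opening: 0.531
gripper_force: 53.2
```

```bash
python3 chk.py
```

```text
z 0.0430982951557767 lat [-0.0003  0.0008 -0.0003] Fax 10.438161039105239 Flat [-0.6 -1.2 -0.3] M [-0.36  0.23 -0.22] ang 0.056618964905243624
```

Axial force rises to 10 N at z = 43 mm, so s2 is the tight sleeve. I'll hold, then withdraw along the axis.

Emit:
jog_arm(dp=[[0,0,0],[0,0,0],[-0.005,0.0003,0.0072],[-0.02,0.0011,0.0286],[-0.041,0.0023,0.059]], rot=[[0,0,0],[0,0,0],[0,0,0],[0,0,0],[0,0,0]], jaw=[1,1,1,1,1])

```text
t: 10.32
eef_pos: [0.4226, 0.0678, 0.2501]
tcp_rot: [[0.819, -0.056, 0.571], [-0.046, -0.998, -0.032], [0.572, 0.0, -0.821]]
ft_force: [-0.3, -0.4, -1.7]
opening: 0.534
gripper_force: 52.4
```

Emit:
jog_arm(dp=[[-0.01,0,0.05],[0.02,-0.05,0.05],[0.06,-0.1,0.05],[0.1,-0.14,0.05],[0.14,-0.18,0.05]], rot=[[0.0003,0.035,0.0031],[0.0014,0.0686,0.0043],[0.0027,0.1172,0.0086],[0.004,0.1658,0.0129],[0.0054,0.1944,0.0172]], jaw=[1,1,1,1,1])

```text
t: 10.95
eef_pos: [0.5646, -0.1138, 0.3002]
tcp_rot: [[1.0, 0.001, -0.004], [0.001, -1.0, 0.001], [-0.004, -0.001, -1.0]]
ft_force: [0.2, 0.5, -1.4]
opening: 0.535
gripper_force: 52.4
```

Emit:
jog_arm(dp=[[0,0,0],[0,0,0]], rot=[[0,0,0],[0,0,0]], jaw=[1,1])

```text
t: 11.2
eef_pos: [0.5632, -0.1118, 0.2997]
tcp_rot: [[1.0, 0.0, -0.001], [0.0, -1.0, 0.001], [-0.001, -0.001, -1.0]]
ft_force: [0.3, 0.6, -2.0]
opening: 0.535
gripper_force: 52.4
```

```bash
cat > up.py <<'E'
import sys
from h import *
from scipy.spatial.transform import Rotation as Q
s=manip.get_state();T=s['eef_pos'];R=s['tcp_rot'];print(s['t'],T,R.round(3).tolist(),s['opening'],s['ft_force'].round(1))
D=np.array([[1,0,0],[0,-1,0],[0,0,-1.]])
print('rot',(Q.from_matrix(D@R.T).as_rotvec()/np.pi).round(4))
for g in sys.argv[1:]:print('dp',(np.array(eval(g))-T).round(4))
E
python3 up.py [.604,-.1855,.15] [.604,-.1855,.127]
```

```text
11.2 [ 0.56317298 -0.1118411   0.29971766] [[1.0, 0.0, -0.001], [0.0, -1.0, 0.001], [-0.001, -0.001, -1.0]] 0.5350437418857924 [ 0.3  0.6 -2. ]
rot [-0.0002 -0.0002 -0.0001]
dp [ 0.0408 -0.0737 -0.1497]
dp [ 0.0408 -0.0737 -0.1727]
```

Emit:
jog_arm(dp=[[0.025,-0.045,-0.03],[0.0408,-0.0737,-0.08],[0.0408,-0.0737,-0.13],[0.0408,-0.0737,-0.165],[0.0408,-0.0737,-0.167]], rot=[[0,0,0],[0,0,0],[0,0,0],[0,0,0],[0,0,0]], jaw=[1,1,1,1,1])

```text
t: 11.82
eef_pos: [0.6033, -0.1847, 0.1321]
tcp_rot: [[1.0, 0.001, -0.003], [0.001, -1.0, 0.001], [-0.003, -0.001, -1.0]]
ft_force: [-0.7, 0.3, -1.2]
opening: 0.529
gripper_force: 52.4
```

Emit:
jog_arm(dp=[[0,0,-0.002],[0,0,-0.004],[0,0,-0.0055],[0,0,-0.0055]], rot=[[0,0,0],[0,0,0],[0,0,0],[0,0,0]], jaw=[1,1,1,1])

```text
t: 12.32
eef_pos: [0.6045, -0.1859, 0.128]
tcp_rot: [[1.0, 0.0, 0.0], [0.0, -1.0, -0.0], [0.0, 0.0, -1.0]]
ft_force: [-0.3, 0.1, -2.0]
opening: 0.532
gripper_force: 52.4
```

```bash
python3 up.py [.604,-.1855,.126]
```

```text
12.325 [ 0.6044794  -0.18592609  0.12796383] [[1.0, 0.0, 0.0], [0.0, -1.0, -0.0], [0.0, 0.0, -1.0]] 0.5315963207453401 [-0.3  0.1 -2. ]
rot [ 0.      0.0001 -0.0001]
dp [-0.0005  0.0004 -0.002 ]
```

Emit:
jog_arm(dp=[[0,0,-0.001],[0,0,-0.001]], rot=[[0,0,0],[0,0,0]], jaw=[1,1])

```text
t: 12.58
eef_pos: [0.6045, -0.186, 0.1267]
tcp_rot: [[1.0, 0.0, 0.0], [0.0, -1.0, -0.0], [0.0, 0.0, -1.0]]
ft_force: [-0.4, -0.5, -0.7]
opening: 0.534
gripper_force: 52.5
```

Emit:
jog_arm(dp=[[0,0,-0.001],[0,0,-0.001]], rot=[[0,0,0],[0,0,0]], jaw=[1,1])

```text
t: 12.82
eef_pos: [0.6047, -0.1859, 0.1266]
tcp_rot: [[1.0, 0.0, 0.001], [0.0, -1.0, -0.0], [0.001, 0.0, -1.0]]
ft_force: [-2.6, 2.2, 7.7]
opening: 0.534
gripper_force: 52.9
```

Emit:
jog_arm(dp=[[0,0,-0.001],[0,0,-0.001]], rot=[[0,0,0],[0,0,0]], jaw=[1,1])

```text
t: 13.08
eef_pos: [0.6049, -0.1859, 0.1266]
tcp_rot: [[1.0, 0.0, 0.002], [0.0, -1.0, -0.001], [0.002, 0.001, -1.0]]
ft_force: [-6.1, 3.0, 15.3]
opening: 0.534
gripper_force: 53.4
```

Emit:
jog_arm(dp=[[0,0,0.0015],[0,0,0.0015],[0,0,0.0015],[0,0,0.0015],[0,0,0.0015]], rot=[[0,0,0],[0,0,0],[0,0,0],[0,0,0],[0,0,0]], jaw=[1,-1,-1,-1,-1])

```text
t: 13.7
eef_pos: [0.6044, -0.1859, 0.126]
tcp_rot: [[1.0, 0.0, -0.0], [0.0, -1.0, 0.0], [-0.0, -0.0, -1.0]]
ft_force: [0.9, 0.2, 0.3]
opening: 0.999
gripper_force: 0.0
```

Emit:
jog_arm(dp=[[0,0,0.03],[0,0,0.08],[-0.04,0,0.12],[-0.1,0,0.12],[-0.168,0.003,0.12]], rot=[[0,0,0],[0,0,0],[0,0,0],[0,0,0],[0,0,0]], jaw=[-1,-1,-1,-1,-1])

```text
t: 14.32
eef_pos: [0.4402, -0.183, 0.2463]
tcp_rot: [[1.0, 0.0, 0.001], [0.0, -1.0, -0.001], [0.001, 0.001, -1.0]]
ft_force: [0.4, 0.2, 0.6]
opening: 0.999
gripper_force: 0.0
```

Emit:
jog_arm(dp=[[0,0,0],[0,0,0]], rot=[[0,0,0],[0,0,0]], jaw=[-1,-1])

```text
t: 14.58
eef_pos: [0.4426, -0.1834, 0.2468]
tcp_rot: [[1.0, -0.0, 0.002], [-0.0, -1.0, -0.001], [0.002, 0.001, -1.0]]
ft_force: [0.7, 0.0, 0.5]
opening: 0.999
gripper_force: 0.0
```

```bash
python3 up.py [.4358,-.183,.118]; python3 - <<'E'
from h import *
d=grab('wrist','w5');im=d['pixels'].copy()
for x,y,z0 in((.4358,-.183,0),(.604,-.1855,.008)):
  for r,z in((.023,.09+z0),(.017,.09+z0)):
    P=np.array([proj(d,[x+r*np.cos(t),y+r*np.sin(t),z]) for t in np.linspace(0,6.3,40)])
    cv2.polylines(im,[P.round().astype(int)],True,(0,255,0),1)
cv2.imwrite('pics/w5b.png',im[:,:,::-1])
E
```

```text
14.575 [ 0.44258624 -0.18342294  0.2467956 ] [[1.0, -0.0, 0.002], [-0.0, -1.0, -0.001], [0.002, 0.001, -1.0]] 0.9987535503187257 [0.7 0.  0.5]
rot [0.0002 0.0005 0.    ]
dp [-0.0068  0.0004 -0.1288]
```

View pics/w5b.png

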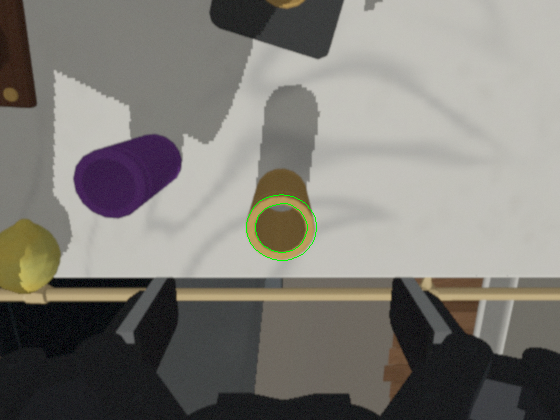

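The overlay fits the s1 ring at (281,227), and s2's foot shows on the coaster at the top. Next I grip s1.

Emit:
jog_arm(dp=[[-0.0068,0.0004,-0.04],[-0.0068,0.0004,-0.08],[-0.0068,0.0004,-0.115],[-0.0068,0.0004,-0.1288],[-0.0068,0.0004,-0.1288]], rot=[[0,0,0],[0,0,0],[0,0,0],[0,0,0],[0,0,0]], jaw=[-1,-1,-1,-1,-1])

```text
t: 15.25
eef_pos: [0.4357, -0.1828, 0.117]
tcp_rot: [[1.0, 0.001, -0.001], [0.001, -1.0, 0.0], [-0.001, -0.0, -1.0]]
ft_force: [0.2, 0.5, 0.1]
opening: 1.004
gripper_force: 0.0
```

Emit:
jog_arm(dp=[[0,0,0],[0,0,0],[0,0,0],[0,0,0],[0,0,0]], rot=[[0,0,0],[0,0,0],[0,0,0],[0,0,0],[0,0,0]], jaw=[1,1,1,1,1])

```text
t: 15.88
eef_pos: [0.4357, -0.183, 0.1184]
tcp_rot: [[1.0, 0.0, 0.002], [0.0, -1.0, -0.001], [0.002, 0.001, -1.0]]
ft_force: [-1.4, 0.8, 6.9]
opening: 0.53
gripper_force: 50.1
```

Emit:
jog_arm(dp=[[0,0,0.05],[0,0,0.1],[0,0,0.15],[0,0.05,0.18],[0,0.1,0.18]], rot=[[0,0,0],[0,0,0],[0,0,0],[0,0,0],[0,0,0]], jaw=[1,1,1,1,1])

```text
t: 16.5
eef_pos: [0.4353, -0.0819, 0.3]
tcp_rot: [[1.0, -0.001, 0.005], [-0.001, -1.0, -0.001], [0.005, 0.001, -1.0]]
ft_force: [1.3, -0.0, -2.6]
opening: 0.532
gripper_force: 52.0
```

Emit:
jog_arm(dp=[[0,0.06,0],[0,0.12,0],[0,0.18,0],[0,0.24,0],[0,0.3,0]], rot=[[0,0,0],[0,0,0],[0,0,0],[0,0,0],[0,0,0]], jaw=[1,1,1,1,1])

```text
t: 17.12
eef_pos: [0.4347, 0.2192, 0.2979]
tcp_rot: [[1.0, 0.0, 0.001], [0.0, -1.0, 0.0], [0.001, -0.0, -1.0]]
ft_force: [1.3, -0.8, -0.8]
opening: 0.529
gripper_force: 51.9
```

Emit:
jog_arm(dp=[[0,0.05,0],[0,0.11,0],[0,0.11,0]], rot=[[0,0,0],[0,0,0],[0,0,0]], jaw=[1,1,1])

```text
t: 17.5
eef_pos: [0.4343, 0.3301, 0.2971]
tcp_rot: [[1.0, 0.004, -0.0], [0.004, -1.0, 0.0], [-0.0, -0.0, -1.0]]
ft_force: [-1.2, -0.1, -1.1]
opening: 0.526
gripper_force: 52.0
```

```bash
python3 up.py [.42,.335,.140]
```

```text
17.5 [0.43434399 0.33011905 0.29706752] [[1.0, 0.004, -0.0], [0.004, -1.0, 0.0], [-0.0, -0.0, -1.0]] 0.5256826661265643 [-1.2 -0.1 -1.1]
rot [-0.0001 -0.0001 -0.0013]
dp [-0.0143  0.0049 -0.1571]
```

Emit:
jog_arm(dp=[[-0.014,0.005,-0.05],[-0.014,0.005,-0.1],[-0.014,0.005,-0.14],[-0.014,0.005,-0.157],[-0.014,0.005,-0.157]], rot=[[0,0,0],[0,0,0],[0,0,0],[0,0,0],[0,0,0]], jaw=[1,1,1,1,1])

```text
t: 18.12
eef_pos: [0.4213, 0.3319, 0.1404]
tcp_rot: [[1.0, -0.0, -0.001], [-0.0, -1.0, -0.0], [-0.001, 0.0, -1.0]]
ft_force: [0.6, -0.3, -0.5]
opening: 0.532
gripper_force: 52.0
```

Emit:
jog_arm(dp=[[0,0,-0.0015],[0,0,-0.003],[0,0,-0.004],[0,0,-0.004]], rot=[[0,0,0],[0,0,0],[0,0,0],[0,0,0]], jaw=[1,1,1,1])

```text
t: 18.62
eef_pos: [0.4212, 0.3323, 0.1365]
tcp_rot: [[1.0, 0.0, 0.0], [0.0, -1.0, 0.0], [0.0, -0.0, -1.0]]
ft_force: [-0.6, 0.4, -1.0]
opening: 0.529
gripper_force: 52.0
```

Emit:
jog_arm(dp=[[0,0,-0.001],[0,0,-0.001]], rot=[[0,0,0],[0,0,0]], jaw=[1,1])

```text
t: 18.88
eef_pos: [0.4214, 0.3324, 0.136]
tcp_rot: [[1.0, 0.0, 0.001], [0.0, -1.0, 0.0], [0.001, -0.0, -1.0]]
ft_force: [-1.4, -1.9, 5.7]
opening: 0.531
gripper_force: 52.2
```

Emit:
jog_arm(dp=[[0,0,-0.001],[0,0,-0.001]], rot=[[0,0,0],[0,0,0]], jaw=[1,1])

```text
t: 19.12
eef_pos: [0.4215, 0.3324, 0.1358]
tcp_rot: [[1.0, 0.0, 0.001], [0.0, -1.0, 0.001], [0.001, -0.001, -1.0]]
ft_force: [-5.6, -2.8, 16.7]
opening: 0.53
gripper_force: 52.6
```

Contact; release and retreat.

Emit:
jog_arm(dp=[[0,0,0.001],[0,0,0.001],[0,0,0.001],[0,0,0.001],[0,0,0.001]], rot=[[0,0,0],[0,0,0],[0,0,0],[0,0,0],[0,0,0]], jaw=[1,-1,-1,-1,-1])

```text
t: 19.75
eef_pos: [0.4212, 0.3322, 0.1352]
tcp_rot: [[1.0, 0.0, -0.0], [0.0, -1.0, -0.0], [-0.0, 0.0, -1.0]]
ft_force: [0.5, 1.2, -0.7]
opening: 0.997
gripper_force: 0.0
```

Emit:
jog_arm(dp=[[0,0,0.03],[0,0,0.08],[0,0,0.13],[0,-0.05,0.17],[0,-0.1,0.2]], rot=[[0,0,0],[0,0,0],[0,0,0],[0,0,0],[0,0,0]], jaw=[-1,-1,-1,-1,-1])

```text
t: 20.38
eef_pos: [0.4209, 0.2313, 0.3368]
tcp_rot: [[1.0, 0.001, 0.001], [0.001, -1.0, 0.0], [0.001, -0.0, -1.0]]
ft_force: [0.7, 1.0, -0.4]
opening: 0.997
gripper_force: 0.0
```

Emit:
jog_arm(dp=[[-0.02,-0.06,0],[-0.04,-0.12,0],[-0.04,-0.12,0],[-0.04,-0.12,0]], rot=[[0,0,0],[0,0,0],[0,0,0],[0,0,0]], jaw=[-1,-1,-1,-1])

```text
t: 20.88
eef_pos: [0.3814, 0.1124, 0.3355]
tcp_rot: [[1.0, -0.0, 0.001], [-0.0, -1.0, 0.0], [0.001, -0.0, -1.0]]
ft_force: [-0.0, 0.4, -0.5]
opening: 0.999
gripper_force: 0.0
```

```bash
python3 up.py; python3 - <<'E'
from h import *
a=grab('top','t6')['pixels'][110:330,90:450]
cv2.imwrite('pics/e.png',cv2.resize(a,None,fx=2.2,fy=2.2,interpolation=cv2.INTER_CUBIC)[:,:,::-1])
E
```

```text
20.875 [0.38139184 0.11240603 0.33554848] [[1.0, -0.0, 0.001], [-0.0, -1.0, 0.0], [0.001, -0.0, -1.0]] 0.9986547312366768 [-0.   0.4 -0.5]
rot [-0.0001  0.0002  0.0002]
```

View pics/e.png

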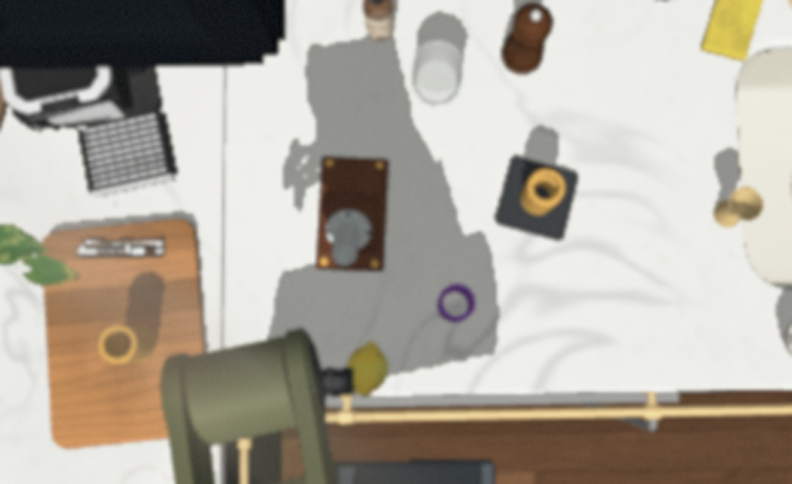

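The final view shows s1 upright on the board at (118,345) and s2 upright on the coaster at (543,192). The bystanders are where they were and the gripper is clear of everything, so I'm handing in.

```bash
python3 -c "
from cell import workorder;print(workorder.close_job())"
```

```text
the job is handed in; nothing more can be done
None
```

The job is handed in (its result wasn't shown to me): sleeve_2 stopped on the pin 43 mm above the flange at about 10 N, so it is the tight one and stands on the coaster, and sleeve_1 stands on the board.

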